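# Lock the spring collar on the disc sampling unit

## Robot

A 6-joint arm with a two-finger parallel gripper is mounted at the origin on the work surface. World frame = base frame: x ahead of the robot, y to its left, z up, the work surface at z = 0. Lengths are in m, angles in rad, forces in N, time in s.
With the tool pointing down it reaches from about 0.325 to 0.925 m from the base axis. Payload 3.1 kg.
Tool frame: the origin (TCP) lies between the finger pads, 19 mm behind the fingertips; this is the grasp point; z points along the fingers, y is the line along which they close (so a half turn about z gives the same grasp; the last joint's range is limited). The gripper opens to 85 mm and grips with 20 to 120 N. Pads are 22 mm wide; open, the fingers measure 114 mm over their backs; the gripper's body (76 mm by 85 mm) begins 54 mm behind the grasp point. The pads swing forward as they close: fully open they stand 13 mm farther back than shut.
Start: joints at [1.026, 0.217, 1.613, -0, 1.311, -0.112], TCP at [0.262, 0.567, 0.25] pointing down, gripper open.
Joint ranges: [-2.75, 2.75], [-0.78, 2.1], [0.31, 2.55], [-1.13, 4.27], [0.13, 2.63], [-2.58, 2.58]. Speed limits (rad/s): [2.79, 2.79, 3.14, 3.14, 3.14, 3.14].

## Interface

Orientations are given as a unit quaternion [x, y, z, w].
In Python, from bench import r gives the robot as it stands. The module is installed in compiled form; this text tells all that it offers.
- The arm moves only by the tool carry_out, never from a script. Its argument "targets" is a list of rows, each a list of 7 numbers: the shift along the world's x, y, z in m, then the turn, a rotation vector about the world's x, y, z in degrees, then the opening, from 0 (shut) to 1 (fully open). In form: [[x, y, z, ax, ay, az, hand], ...]. A call has 1 to 12 rows; each row is the pose to reach, as a shift and turn from the pose commanded when the call began; what a row does not reach only later rows make up. A row lasts 1/8 s, in which the tool goes at most 62.5 mm and 10.7 degrees, less where a joint would pass 70% of its speed; a pose out of reach is approached as far as the arm can. A call with a gripper value outside its range is refused whole. The fingers move at their own pace and stop on an object; "grip_force" is the grip in N (left out, the last holds). Time passes only in rows, so rows that repeat a pose let the fingers close. It gives the time, the measured TCP pose, the force, the opening and the grip force at its end, in the units of the state.
- r.get_state(): the state, without advancing time (a new reading comes with each control period).
- r.get_image(name): name is "scene" or "top" or "wrist"; returns the picture (400x640x3 uint8, blue, green, red); there is no depth.
- r.calibration(name): a dict with "camera_matrix" (3x3 intrinsics, pixels), "R" (3x3) and "t" (3): a world point X has camera coordinates R X + t. Camera axes: x right, y down, z forward; pixel columns grow to the right and rows downward; lengths in m; the calibration is good to about 2 mm. A picture is of the moment at which its call begins: read the wrist's pose just before it. calibration takes no time and is no camera call; for the wrist camera it gives the pose at the moment of the call.
- r.finish_job(): hands the job in; it is judged then, once.
Trained networks look in the newest picture that a camera, given by its name, has taken for a name from the list of things; names that differ only in an ending like _2 or _b are one class to them, and where a whole thing is asked for, a point or a joint stands for the part that bears it (a point fixed in the world has none). Each returns a list of dicts, best first, with "confidence" (0 to 1); they miss things now and then, are a little off and sometimes report something else, mostly with a low value. They report only what shows in the picture. A call takes as long as a camera call. They do not tell look-alikes from the thing itself.
- r.boxes_of(name, camera): "point" ([column, row] in pixels, amid what is visible of it).
- r.spot_point(name, camera): "point" ([column, row] in pixels: a listed point, or the origin of a listed thing).
The state is a dict: "time_s": time; "joints": joint angles; "qd": joint speeds; "tau": joint torques, N m; "position": TCP position; "tool_rot": TCP orientation; "wrist_force": force on the tool from outside, world axes, zero at the start; "torque": the same for the moment, N m; "grip_width": finger opening in m; "grip_force": force on a finger pad.
Only numpy, scipy, OpenCV 4.12 (cv2) and the standard library are available. Lean on these libraries where they do the work, as an engineer would, in place of code of your own. Each camera call takes 0.05 s, during which the arm holds its last target. There are 200 camera calls.

## Task

Two infrared sampling units stand on the bench, each with a purge-gas fitting closed by a sprung steel collar. Lock the fitting on the unit that has the round steel sample disc: pull its collar up against the spring, turn it clockwise (seen from above) past the black gate block as far as its stop, and let it go back down so that it sits fully home in the locked bay. Leave the collar of the other unit, the one with the slotted rectangular holder, alone, and let go at the end.

Things in the scene. Friction and masses are not known exactly. Their poses are not given: they have to be found in the camera images.
- collar_grip (a point): Grip point on the axis of the disc unit's steel collar, 79 mm above the bench when down; moves with it. Collar: 50 mm round skirt to 10 mm above the deck, then a block 44 mm long (x), 30 mm wide (y) with flat sides, top 6 mm above this point. z up; x towards a 6 mm lug, out to 36 mm from the axis; close fingers along y. A TCP here puts the tips 5 mm above the skirt.
- collar_lift (a joint): How far this collar is pulled up, m: 0 down, 0.016 upper stop. Spring: 4 N down, 8 N at the top; it weighs 0.17 kg. The lug clears the gate block (12 mm wide, 9 mm high, on the deck 26 to 36 mm from the axis) above 0.009. Let go over a bay it springs down to 0; over the gate it stays up. A fixed 14 mm brass stem (17 mm at its tip) stands in it to 60 mm above the deck.
- collar_turn (a joint): Angle of this collar, rad, clockwise seen from above: 0 open stop, 1.12 locked stop; little friction. Down, the gate holds it in the open bay (0 to 0.21, its start) or the locked bay (0.91 to 1.12), each between gate and an end post; raised it turns freely. The unit, fixed: white box 170 x 110 mm, deck 45 mm above the bench, a 62 mm steel disc at one end, the collar at the other.
- other_lift (a joint): How far the like collar of the other unit is pulled up, m: 0 down. Leave it alone. That unit has the same box and collar, but in place of the disc two parallel 64 mm steel bars, 17 mm high, with a slot between them. The two units stand left and right of the middle, either way round.
Not all that is in view belongs to the job. Leave any blue look-alike of the part that bears collar_grip alone.

How it is judged:
By the outcome, as a careful person would: the job done as asked, in the order asked, and still so for the second after the job is handed in, with the robot touching nothing.
It also fails if it takes over 35 s, if anything falls off the work surface, if the arm or the gripper's body presses on something with over 40 N, if the wrist force passes 120 N, or if a joint passes its speed limit or range.

## Working session

There is one attempt and no reset: what is moved stays moved. The work goes in short steps, Python scripts to look and compute and a tool call to move; the robot and the scene stay as the last step left them, time stands still between calls to the robot, and variables do not carry over. Pictures are saved under pics/ and viewed, at most 10 in all, crops included, and the job is handed in when it is done.

Besides the shell and the picture viewer there is one more tool, called after ">>>" as a command line: name --pt "numbers of a row" for each row, then --argument value for the rest. carry_out: Moves the arm, as the interface text tells. Its arguments: {"type":"object","properties":{"targets":{"type":"array","items":{"type":"array","items":{"type":"number"}}},"grip_force":{"type":"number"}},"required":["targets"]}

```bash
mkdir -p pics; cat > h.py <<'E'
from bench import r
import cv2, numpy as np
def tri(obs):
    A=[];
    for P,(u,v) in obs:
        A+= [u*P[2]-P[0], v*P[2]-P[1]]
    X=np.linalg.svd(np.array(A))[2][-1]; return X[:3]/X[3]
def P(c):
    k=r.calibration(c); return np.array(k["camera_matrix"])@np.c_[np.array(k["R"]),np.array(k["t"])]
def onplane(c,uv,z):
    p=P(c); H=np.c_[p[:,0],p[:,1],p[:,2]*z+p[:,3]]; x=np.linalg.solve(H,[uv[0],uv[1],1]); return x[:2]/x[2]
E
python3 - <<'E'
from h import *
for c in("scene","top"):
    cv2.imwrite(f"pics/{c}1.png",r.get_image(c))
    for f in (r.spot_point,r.boxes_of):
        print(c,[(np.round(d["point"],1).tolist(),round(d["confidence"],2), onplane(c,d["point"],.079).round(3).tolist()) for d in f("collar_grip",c)])
s=r.get_state(); print(s["time_s"],s["position"],s["tool_rot"])
E
```

```text
scene [([278.0, 187.9], 0.9, [0.572, -0.147]), ([226.1, 148.4], 0.69, [0.527, -0.344])]
scene [([278.0, 196.0], 0.84, [0.594, -0.132]), ([228.9, 154.0], 0.69, [0.54, -0.324])]
top [([377.8, 194.1], 0.59, [0.578, -0.16]), ([474.0, 225.4], 0.58, [0.513, -0.348])]
top [([372.2, 195.4], 0.81, [0.575, -0.149]), ([467.5, 225.6], 0.57, [0.513, -0.335])]
0.3 [0.26198062 0.56717161 0.24952941] [ 2.14713836e-01  9.76676914e-01 -3.90873219e-04 -1.44574388e-04]
```

View pics/scene1.png

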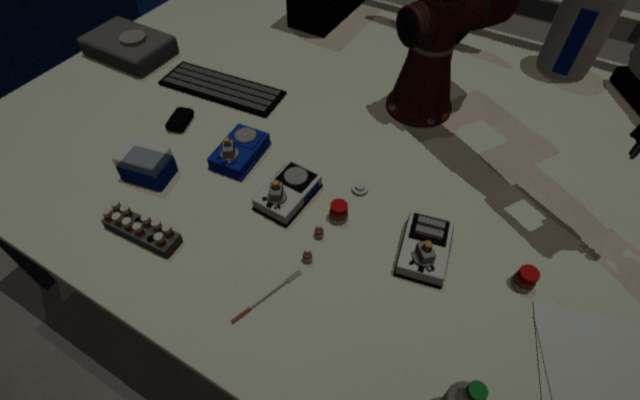

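View pics/top1.png

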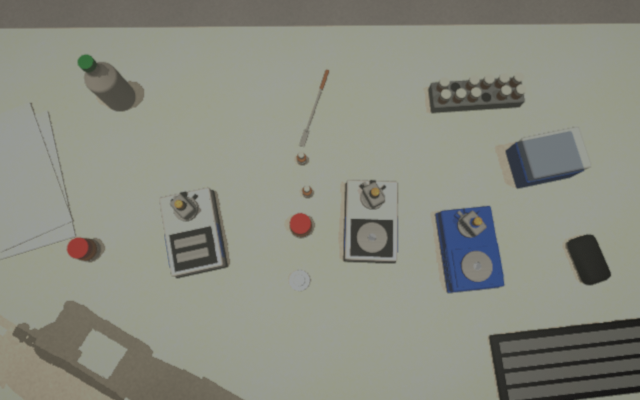

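The picture shows the white disc unit at top (372,222), scene (288,192), with its collar at top (375,193). The slotted unit is at top (193,232) and a blue look-alike at (470,248). I'll move the wrist camera over the white disc unit.

>>> carry_out --pt "0.025 -0.058 0.01 0 0 0 1" --pt "0.05 -0.116 0.02 0 0 0 1" --pt "0.075 -0.174 0.03 0 0 0 1" --pt "0.1 -0.232 0.03 0 0 0 1" --pt "0.125 -0.29 0.03 0 0 0 1" --pt "0.15 -0.348 0.03 0 0 0 1" --pt "0.175 -0.406 0.03 0 0 0 1" --pt "0.2 -0.464 0.03 0 0 0 1" --pt "0.225 -0.522 0.03 0 0 0 1" --pt "0.25 -0.58 0.03 0 0 0 1" --pt "0.27 -0.64 0.03 0 0 0 1" --pt "0.28 -0.7 0.03 0 0 0 1"

```text
time_s: 1.8
position: [0.5413, -0.1269, 0.2801]
tool_rot: [0.215, 0.977, 0.0, 0.0]
wrist_force: [1.2, 0.4, 0.0]
grip_width: 0.0853
grip_force: 0.0
```

```bash
python3 - <<'E'
from h import *
s=r.get_state(); print(s["time_s"],s["position"],s["tool_rot"],s["joints"])
k=r.calibration("wrist"); R=np.array(k["R"]); print("cam",-R.T@k["t"],R[2])
im=r.get_image("wrist"); pw=P("wrist")
cv2.imwrite("pics/w1.png",im)
for f in (r.spot_point,r.boxes_of):
    print([(np.round(d["point"],1).tolist(),round(d["confidence"],2), onplane("wrist",d["point"],.079).round(3).tolist()) for d in f("collar_grip","wrist")])
t=r.get_image("top"); cv2.imwrite("pics/tc.png",cv2.resize(t[165:275,330:420],None,fx=5,fy=5,interpolation=cv2.INTER_CUBIC))
print(tri([(P("scene"),(278,187.9)),(P("top"),(377.8,194.1))]))
E
```

```text
1.8 [ 0.54132211 -0.12694994  0.28014468] [2.14681092e-01 9.76684098e-01 1.33847768e-04 4.28623217e-04] [-3.56787171e-01  4.57215366e-02  1.74668339e+00  3.94765980e-04
  1.34837641e+00 -1.49493978e+00]
cam [ 0.48251622 -0.10031281  0.4037043 ] [ 0.23814635 -0.1113706  -0.96482273]
[([158.0, 237.1], 0.9, [0.517, -0.351]), ([321.9, 219.9], 0.57, [0.583, -0.157])]
[([322.7, 210.9], 0.83, [0.573, -0.147]), ([166.0, 230.9], 0.71, [0.514, -0.333])]
[ 0.57478772 -0.15433262  0.07933912]
```

View pics/w1.png

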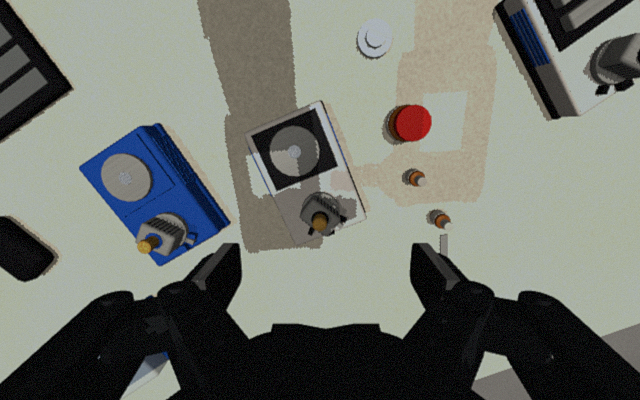

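The wrist view shows the white disc unit with its collar at (322,210) and brass tip at (320,222). The blue one is at (165,232). Next I need a rectified close-up for the block's direction.

```bash
python3 - <<'E'
from h import *
def rect(c,im,z,cx=.575,cy=-.152,s=4000,n=560):
    # out: right=-y, up=+x
    p=P(c); H=np.c_[p[:,0],p[:,1],p[:,2]*z+p[:,3]]
    A=np.array([[0,-1/s,cx+n/2/s],[-1/s,0,cy+n/2/s],[0,0,1]])
    o=cv2.warpPerspective(im,H@A,(n,n),flags=cv2.INTER_CUBIC|cv2.WARP_INVERSE_MAP)
    for i in range(0,n,80): cv2.line(o,(i,0),(i,6),(0,0,255),1);cv2.line(o,(0,i),(6,i),(0,0,255),1)
    return np.clip(o.astype(float)*1.3,0,255).astype(np.uint8)
a=rect("wrist",r.get_image("wrist"),.085)[:, 80:480]; b=rect("top",r.get_image("top"),.085)[:,80:480]
cv2.imwrite("pics/rc.png",np.hstack([a,b]))
E
```

```text
(no output)
```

View pics/rc.png

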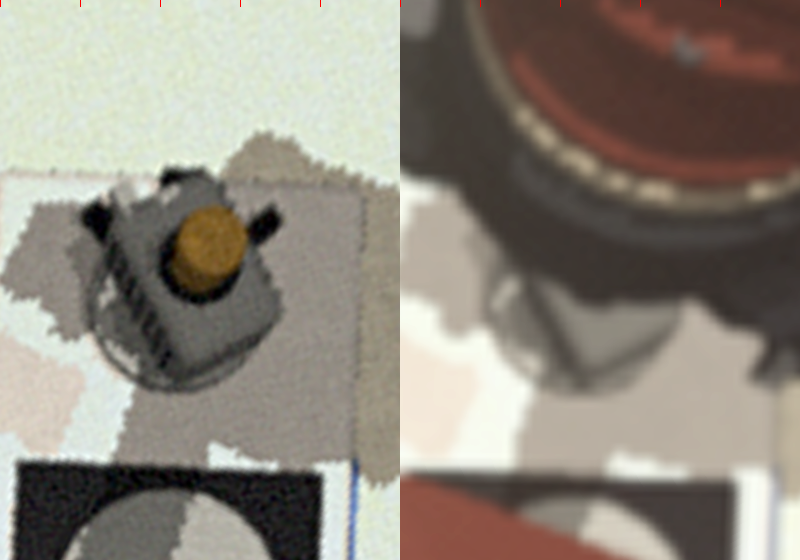

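The rectified view shows the block's long axis pointing up and to the left, about 28° from world x toward +y. The lug sits between the left post and the gate. I'll go above it with the matching yaw and measure again.

>>> carry_out --pt "0.005 -0.004 -0.01 0 0 10.5 1" --pt "0.01 -0.008 -0.025 0 0 21 1" --pt "0.015 -0.012 -0.04 0 0 31.5 1" --pt "0.02 -0.016 -0.05 0 0 42 1" --pt "0.03 -0.02 -0.06 0 0 52 1" --pt "0.033 -0.021 -0.06 0 0 53 1" --pt "0.033 -0.021 -0.06 0 0 53 1"

```text
time_s: 2.98
position: [0.5738, -0.1447, 0.2205]
tool_rot: [-0.243, 0.97, -0.0, 0.0]
wrist_force: [0.5, -0.3, 0.5]
grip_width: 0.0857
grip_force: 0.0
```

```bash
cat >> h.py <<'E'
def rect(c,im,z,cx=.575,cy=-.152,s=4000,n=560):
    p=P(c); H=np.c_[p[:,0],p[:,1],p[:,2]*z+p[:,3]]
    A=np.array([[0,-1/s,cx+n/2/s],[-1/s,0,cy+n/2/s],[0,0,1]])
    o=cv2.warpPerspective(im,H@A,(n,n),flags=cv2.INTER_CUBIC|cv2.WARP_INVERSE_MAP)
    return np.clip(o.astype(float)*1.5,0,255).astype(np.uint8)
E
python3 - <<'E'
from h import *
s=r.get_state(); print(s["time_s"],s["position"],s["tool_rot"],s["joints"])
im=r.get_image("wrist"); p2=P("wrist"); k=r.calibration("wrist"); print(-np.array(k["R"]).T@k["t"])
for f in (r.spot_point,r.boxes_of):
    print([(np.round(d["point"],1).tolist(),round(d["confidence"],2), onplane("wrist",d["point"],.079).round(3).tolist()) for d in f("collar_grip","wrist")])
a=rect("wrist",im,.085)[60:460,80:480]; b=rect("wrist",im,.047)[60:460,80:480]
cv2.imwrite("pics/rc2.png",np.hstack([a,b]))
E
```

```text
2.975 [ 0.57381116 -0.14474348  0.22046816] [-2.43370940e-01  9.69933278e-01 -1.13981994e-05  1.46529697e-04] [-3.65731018e-01  1.73462670e-01  1.72144354e+00  1.57826855e-04
  1.24643342e+00 -2.42825719e+00]
[ 0.51677211 -0.17725604  0.34425784]
[([318.4, 197.4], 0.72, [0.581, -0.151]), ([141.2, 25.9], 0.69, [0.52, -0.351])]
[([160.6, 36.6], 0.82, [0.52, -0.334])]
```

View pics/rc2.png

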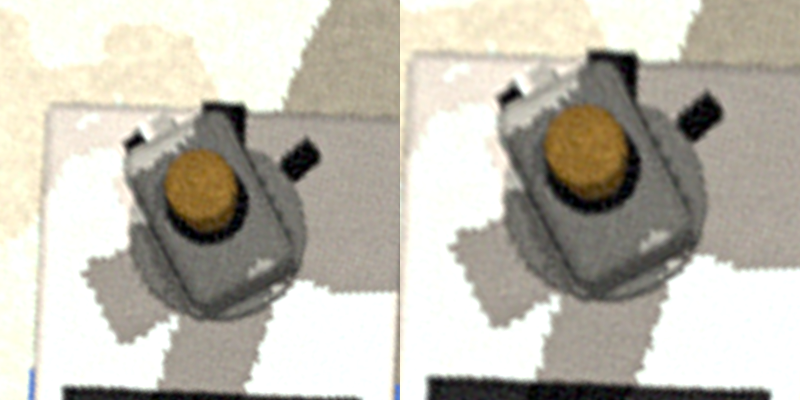

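The close-up puts the block centre at about (0.579, -0.154) and the yaw at about 28°. The stem tip agrees from both wrist poses. The lug is in the open bay, with the gate to its right and the far post at (300,160). Now I descend partway.

>>> carry_out --pt "0.005 -0.009 -0.03 0 0 0 1" --pt "0.005 -0.009 -0.06 0 0 0 1" --pt "0.005 -0.009 -0.09 0 0 0 1" --pt "0.005 -0.009 -0.1 0 0 0 1" --pt "0.005 -0.009 -0.1 0 0 0 1" --pt "0.005 -0.009 -0.1 0 0 0 1"

```text
time_s: 3.88
position: [0.5798, -0.1554, 0.1218]
tool_rot: [-0.244, 0.97, -0.001, 0.001]
wrist_force: [-0.3, -0.1, 0.3]
grip_width: 0.0854
grip_force: 0.0
```

```bash
python3 - <<'E'
from h import *
s=r.get_state(); print(s["time_s"],s["position"],s["tool_rot"],s["joints"],s["wrist_force"])
k=r.calibration("wrist"); print(-np.array(k["R"]).T@k["t"])
im=r.get_image("wrist"); 
a=rect("wrist",im,.085,.58,-.154)[80:480,80:480]
cv2.circle(a,(200,200),3,(0,0,255),-1)
cv2.imwrite("pics/rc3.png",a)
E
```

```text
3.875 [ 0.57984309 -0.15536144  0.12177114] [-2.43548995e-01  9.69887418e-01 -8.80623178e-04  1.22792012e-03] [-3.78666781e-01  3.01651694e-01  1.76816444e+00  8.74287125e-06
  1.06875442e+00 -2.44151459e+00] [-0.27393727 -0.11826156  0.33196713]
[ 0.52255123 -0.18750159  0.24525837]
```

View pics/rc3.png

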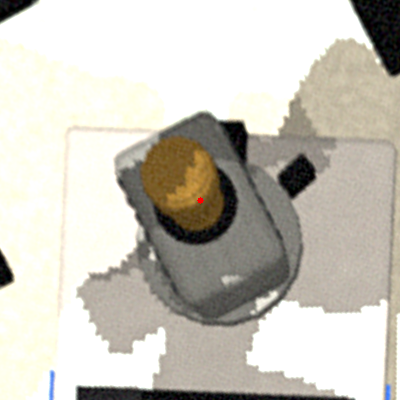

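The red mark at the TCP is within about 2 mm of the block centre, and the yaw matches. I descend and grip.

>>> carry_out --pt "-0.001 0.001 -0.015 0 0 0 1" --pt "-0.001 0.001 -0.03 0 0 0 1" --pt "-0.001 0.001 -0.042 0 0 0 1" --pt "-0.001 0.001 -0.042 0 0 0 1" --pt "-0.001 0.001 -0.042 0 0 0 0.3" --pt "-0.001 0.001 -0.042 0 0 0 0.2" --pt "-0.001 0.001 -0.042 0 0 0 0.2" --pt "-0.001 0.001 -0.042 0 0 0 0.2" --pt "-0.001 0.001 -0.042 0 0 0 0.2" --grip_force 60

```text
time_s: 5.05
position: [0.5771, -0.1524, 0.079]
tool_rot: [-0.243, 0.97, 0.002, -0.001]
wrist_force: [-3.2, 4.8, 7.0]
grip_width: 0.0295
grip_force: 60.5
```

Gripped at 29.5 mm. I relieve the lateral offset and lift.

>>> carry_out --pt "-0.001 0.002 0.003 0 0 0 0.2" --pt "-0.001 0.002 0.007 0 0 0 0.2" --pt "-0.001 0.002 0.011 0 0 0 0.2" --pt "-0.001 0.002 0.0135 0 0 0 0.2" --pt "-0.001 0.002 0.0135 0 0 0 0.2" --pt "-0.001 0.002 0.0135 0 0 0 0.2"

```text
time_s: 5.8
position: [0.5769, -0.1521, 0.0913]
tool_rot: [-0.244, 0.97, -0.0, 0.0]
wrist_force: [4.0, -2.8, -9.0]
grip_width: 0.0289
grip_force: 59.8
```

```bash
python3 - <<'E'
from h import *
s=r.get_state(); print(s["time_s"],s["position"],s["wrist_force"],s["torque"],s["grip_width"],s["joints"])
cv2.imwrite("pics/w4.png",cv2.resize(r.get_image("wrist")[60:330,140:500],None,fx=2,fy=2))
E
```

```text
5.8 [ 0.57685081 -0.15211121  0.09133839] [ 3.95956666 -2.80680939 -9.03127486] [-0.43641737 -0.79059132 -0.02950726] 0.028927708172953915 [-3.75363509e-01  3.37815821e-01  1.78801117e+00 -1.67482303e-04
  1.01508457e+00 -2.43830158e+00]
```

View pics/w4.png

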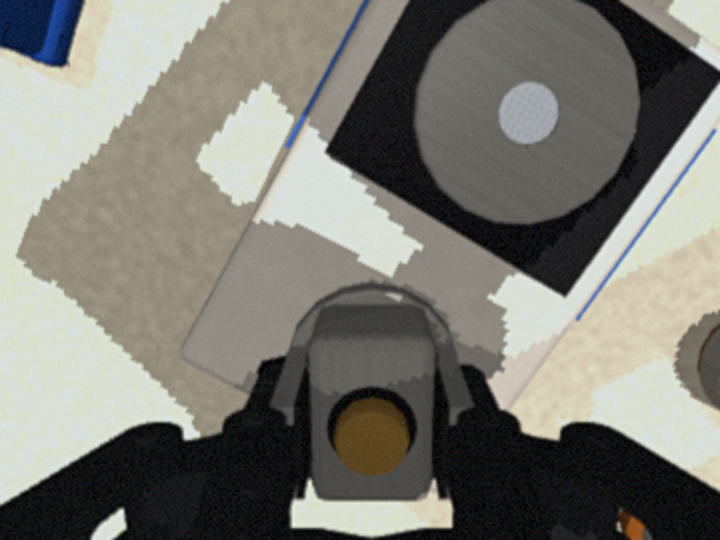

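The collar is raised about 12 mm with a 9 N pull, and the block is held centred with the stem at (370,430). Now I turn it clockwise.

>>> carry_out --pt "0 0 0 0 0 -6 0.2" --pt "0 0 0 0 0 -12 0.2" --pt "0 0 0 0 0 -18 0.2" --pt "0 0 0 0 0 -24 0.2" --pt "0 0 0 0 0 -30 0.2" --pt "0 0 0 0 0 -36 0.2" --pt "0 0 0 0 0 -42 0.2" --pt "0 0 0 0 0 -47 0.2" --pt "0 0 0 0 0 -50 0.2" --pt "0 0 0 0 0 -50 0.2"

```text
time_s: 7.1
position: [0.5766, -0.1512, 0.0912]
tool_rot: [0.189, 0.982, 0.001, -0.0]
wrist_force: [5.9, 1.5, -9.2]
grip_width: 0.0291
grip_force: 59.9
```

```bash
cat > st.py <<'E'
from h import *
from scipy.spatial.transform import Rotation as Ro
s=r.get_state(); y=Ro.from_quat(s["tool_rot"]).as_matrix()[:,1]
print(s["time_s"],s["position"].round(4),"yaw",np.degrees(np.arctan2(y[1],y[0])).round(2),s["wrist_force"].round(1),s["torque"].round(2),s["grip_width"])
E
python3 st.py
```

```text
7.1 [ 0.5766 -0.1512  0.0912] yaw 68.22 [ 5.9  1.5 -9.2] [ 0.08 -0.77  0.01] 0.029086791050891198
```

>>> carry_out --pt "0 0 0 0 0 -2 0.2" --pt "0 0 0 0 0 -4 0.2" --pt "0 0 0 0 0 -5 0.2" --pt "0 0 0 0 0 -5 0.2"

```text
time_s: 7.6
position: [0.5767, -0.1511, 0.0913]
tool_rot: [0.232, 0.973, 0.001, -0.0]
wrist_force: [5.2, 1.7, -8.8]
grip_width: 0.0289
grip_force: 59.9
```

```bash
python3 st.py
```

```text
7.6 [ 0.5767 -0.1511  0.0913] yaw 63.17 [ 5.2  1.7 -8.8] [ 0.21 -0.84  0.03] 0.02894695912125818
```

>>> carry_out --pt "0 0 0 0 0 -2 0.2" --pt "0 0 0 0 0 -3 0.2" --pt "0 0 0 0 0 -3 0.2"

```text
time_s: 7.98
position: [0.5767, -0.1511, 0.0913]
tool_rot: [0.257, 0.966, 0.001, -0.0]
wrist_force: [4.8, 2.0, -9.1]
grip_width: 0.029
grip_force: 59.9
```

```bash
python3 st.py
```

```text
7.975 [ 0.5767 -0.1511  0.0913] yaw 60.17 [ 4.8  2.  -9.1] [ 0.25 -0.9  -0.06] 0.028980131639439015
```

>>> carry_out --pt "0 0 0 0 0 -2 0.2" --pt "0 0 0 0 0 -3 0.2" --pt "0 0 0 0 0 -3 0.2"

```text
time_s: 8.35
position: [0.5767, -0.151, 0.0913]
tool_rot: [0.283, 0.959, 0.001, -0.0]
wrist_force: [5.2, 1.7, -8.8]
grip_width: 0.029
grip_force: 59.9
```

```bash
python3 st.py; python3 - <<'E'
from h import *
im=r.get_image("wrist")
cv2.imwrite("pics/w5.png",cv2.resize(im[60:330,140:500],None,fx=2,fy=2))
E
```

```text
8.35 [ 0.5767 -0.151   0.0913] yaw 57.17 [ 5.2  1.7 -8.8] [ 0.29 -0.87 -0.07] 0.029008727557792623
```

View pics/w5.png

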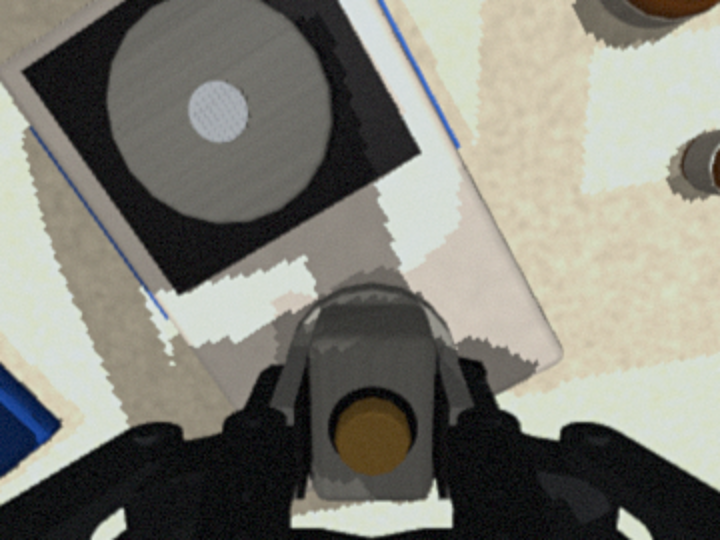

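The block has turned with the fingers about 61° in all and is still aligned. No stop torque shows yet, so I continue in small steps.

>>> carry_out --pt "0 0 0 0 0 -1.5 0.2" --pt "0 0 0 0 0 -3 0.2" --pt "0 0 0 0 0 -3 0.2"

```text
time_s: 8.78
position: [0.5768, -0.1509, 0.0914]
tool_rot: [0.307, 0.952, 0.001, -0.0]
wrist_force: [4.6, 2.9, -8.9]
grip_width: 0.0286
grip_force: 59.9
```

```bash
python3 st.py
```

```text
8.775 [ 0.5768 -0.1509  0.0914] yaw 54.27 [ 4.6  2.9 -8.9] [ 0.32 -0.92  0.38] 0.028553112264549936
```

>>> carry_out --pt "0 0 0 0 0 -1.5 0.2" --pt "0 0 0 0 0 -1.5 0.2"

```text
time_s: 9.02
position: [0.5768, -0.1509, 0.0913]
tool_rot: [0.318, 0.948, 0.0, -0.0]
wrist_force: [4.9, 3.1, -7.6]
grip_width: 0.029
grip_force: 60.1
```

```bash
python3 st.py
```

```text
9.025 [ 0.5768 -0.1509  0.0913] yaw 52.9 [ 4.9  3.1 -7.6] [ 0.41 -0.88  0.81] 0.028975888345516267
```

The torque climbs to 0.8 N m, so this is the stop. I ease back slightly and lower.

>>> carry_out --pt "0 0 0 0 0 1 0.2" --pt "0 0 -0.004 0 0 1 0.2" --pt "0 0 -0.008 0 0 1 0.2" --pt "0 0 -0.012 0 0 1 0.2" --pt "0 0 -0.0125 0 0 1 0.2" --pt "0 0 -0.0125 0 0 1 0.2"

```text
time_s: 9.78
position: [0.5768, -0.1509, 0.0793]
tool_rot: [0.311, 0.951, 0.001, -0.0]
wrist_force: [3.7, 3.3, -5.1]
grip_width: 0.029
grip_force: 60.6
```

```bash
python3 st.py
```

```text
9.775 [ 0.5768 -0.1509  0.0793] yaw 53.8 [ 3.7  3.3 -5.1] [ 0.56 -0.72  0.61] 0.02904058987808224
```

>>> carry_out --pt "0 0 -0.0005 0 0 0 0.5" --pt "0 0 -0.0005 0 0 0 0.8" --pt "0 0 -0.0005 0 0 0 0.8" --pt "0 0 -0.0005 0 0 0 0.8" --pt "0 0 0.02 0 0 0 0.8" --pt "0 0 0.05 0 0 0 0.8" --pt "0 0 0.1 0 0 0 0.8" --pt "0 0 0.14 0 0 0 0.8" --pt "0 0 0.14 0 0 0 0.8"

```text
time_s: 10.9
position: [0.58, -0.1532, 0.2261]
tool_rot: [0.311, 0.95, -0.0, 0.006]
wrist_force: [0.6, 0.5, 0.1]
grip_width: 0.0681
grip_force: 0.0
```

```bash
python3 st.py; python3 - <<'E'
from h import *
im=r.get_image("wrist"); 
a=rect("wrist",im,.085,.577,-.152)[80:480,80:480]
s=r.get_image("scene"); b=cv2.resize(s[150:230,240:320],(400,400),interpolation=cv2.INTER_CUBIC)
cv2.imwrite("pics/rc6.png",np.hstack([a,b]))
E
```

```text
10.9 [ 0.58   -0.1532  0.2261] yaw 53.71 [0.6 0.5 0.1] [ 0.   -0.    0.03] 0.06809595387032212
```

View pics/rc6.png

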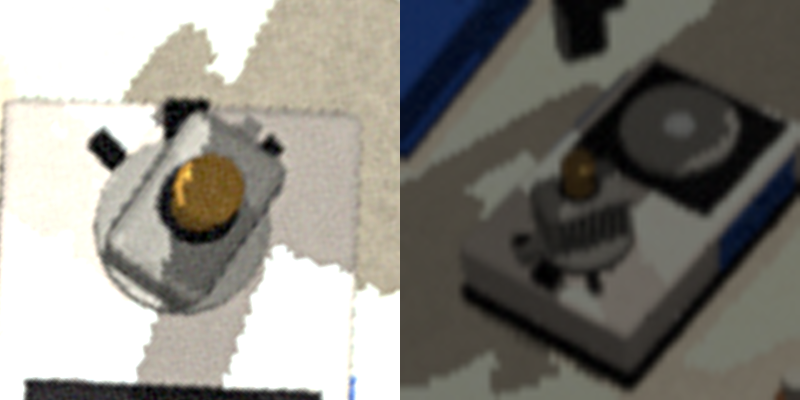

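The lug now sits between the gate at (185,115) and the far post at (272,145). The collar looks fully down, and the grip point was back at 79 mm before release. I'm handing in.

```bash
python3 -c "
from bench import r
print(r.finish_job())"
```

```text
the job is handed in; nothing more can be done
None
```

The disc unit's collar was lifted, turned clockwise to its stop and let down home in the locked bay, then released; the other unit's collar was left alone, and the job was handed in at about 11 s.

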